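# Clip the dust cover onto a sprung glaze sieve

## Task

Close up the vibrating glaze sieve for its next run: take the clip-on dust cover off the stack of tiles, set it level over the sieve bowl with a clip arm above each of the bowl's two lips, press it straight down until both arms snap under the lips and the cover sits fully home, then let go. The bowl rides on springs, so press by feel and never push it down onto its stops. Leave everything else on the bench where it is.

Things in the scene. Friction and masses are not known exactly. Their poses are not given: they have to be found in the camera images.
- shaker: The vibrating sieve, fixed to the bench; origin on the bench under the bowl's axis, z up, front with black control panel to -x. Grey base 176 (x) by 160 (y) by 57 mm high; above it a 156 by 142 mm deck on four coil springs carries the open steel sieve bowl. The deck's height is set for the load: at rest the rim's top is 128 to 148 mm above the bench, different every time, not measured.
- bowl_axis (a point): Point fixed to the shaker, on the bowl's axis 138 mm above the bench, the middle of the rim's possible heights; axes as the shaker's. The round bowl is 98 mm inside, 104 mm outside, 45 mm high and moves only up and down. Two steel keeper lips, 30 mm wide (along x), 3 mm thick, flush with the rim's top, stick out at +y and -y to 62 mm from the axis.
- bowl (a joint): Vertical travel of the bowl on its springs, m: 0 at rest wherever the deck is set, negative when pushed down, about 3 N per mm (the cover's weight sinks it under 1 mm). It reaches its rubber stops at -8 mm, under about 24 N, and must never be pushed that far.
- cover_grip (a point): Middle of the handle bar of the round grey dust cover (about 0.23 kg); x along the bar, y towards clip arm a, z up on the cover's axis. Bar 78 mm long (x), 14 wide (y), 14 high, on end posts at x = 34 mm either side, open beneath, its middle 27 mm above the flange's top. At the start the cover is upright, plug on the tiles, this point 85 mm above the bench. Home, it is 31 mm above the rim.
- cover: The same cover; origin on its axis at the flange's underside, 31 mm below the bar's middle; axes as cover_grip. Flange 116 mm across, 4 mm thick; its underside rests on the rim when home. Below it a round plug 94 mm across reaches 14 mm down (lowest 4 mm tapered to 86 mm) and enters the bowl with 2 mm of play all round. When home its y lies along or against the shaker's y (either way round).
- clip_a (a joint): Rigid steel clip arm on a sprung pivot at the cover's +y edge, 16 mm wide, 67 mm from the axis, hanging to 18 mm below the flange's underside, with an inward hook and sloping lead-in. Angle, rad: 0 closed, about 0.3 as the hook passes a lip, back to 0 under it. Lead-ins touch the lips with the flange 10 to 11 mm above the rim, hooks pass at 3 to 4 mm.
- clip_b (a joint): The like clip arm at the cover's -y edge: 0 closed, about 0.3 passing a lip. Both arms together need 10 to 16 N of downward push before they snap, depending on friction; at the snap the bowl springs up against the flange and the force falls, then rises again if pushed on.
- tiles: Stack of five pale square bisque tiles, 96 by 92 by 40 mm high, 0.75 kg, on which the cover is parked; origin at the middle of its underside. To be left in place.
- pot_red: Bystander: small glass pot of red glaze, 58 mm across, 72 mm high, origin under it.
- pot_blue: Bystander: small glass pot of pale blue glaze, 62 mm across, 76 mm high, origin under it.
- pot_white: Bystander: small glass pot of white glaze, 60 mm across, 72 mm high, origin under it.
- brush_pot: Bystander: white pot of brushes, 72 mm across, 100 mm high, the brushes to about 210 mm; origin under it.
- painted_tile: Bystander: half painted square tile lying flat, 150 by 150 by 8 mm, origin under it.
- scraper: Bystander: spatula with a wooden handle, 200 mm long, lying along y; origin at its underside.
- spare_sieve: Bystander: spare steel sieve ring without lips, 104 mm across, 45 mm high, standing on the bench, origin under it.
There are look-alikes about, which are no part of the job. Leave any green look-alike of the cover alone.

How it is judged:
By the outcome, as a careful person would: the job done as asked, in the order asked, and still so for the second after the job is handed in, with the robot touching nothing.
It also fails if it takes over 48 s, if anything falls off the work surface, if the arm or the gripper's body presses on something with over 40 N, if the wrist force passes 120 N, or if a joint passes its speed limit or range.

## Robot

A 6-joint arm with a two-finger parallel gripper is mounted at the origin on the work surface. World frame = base frame: x ahead of the robot, y to its left, z up, the work surface at z = 0. Lengths are in m, angles in rad, forces in N, time in s.
With the tool pointing down it reaches from about 0.4 to 0.825 m from the base axis. Payload 7 kg.
Tool frame: the origin (TCP) lies at the very end of the fingers, on their centre line; the grasp point (between the pads) lies 19 mm behind it; z points along the fingers, y is the direction in which the jaws open and shut (so a half turn about z gives the same grasp; the last joint's range is limited). The gripper opens to 85 mm and grips with 20 to 120 N. Pads are 22 mm wide; open, the fingers measure 114 mm over their backs; the gripper's body (76 mm by 85 mm) begins 54 mm behind the grasp point. The pads swing forward as they close: fully open they stand 13 mm farther back than shut.
Start: joints at [1.452, 0.359, 0.012, 0, -1.224, -0.288], TCP at [0.267, 0.62, 0.231] pointing down, gripper open.
Joint ranges: [-3.07, 3.07], [-1.43, 2.12], [-1.02, 1.25], [-3.03, 1.67], [-3.05, -0], [-3.03, 3.03]. Speed limits (rad/s): [2.39, 2.39, 3.01, 3.14, 3.14, 3.14].

## Interface

Orientations are given as a unit quaternion [w, x, y, z].
In Python, from station import bot, cams, current_clock, current_qpos, current_qvel, current_effort, current_ee_pos, current_orientation, current_contact_force, current_ft_torque, current_opening gives the robot as it stands. Calls block until the motion is done:
- bot.movep(position, orientation): joint-space move of the TCP to a pose.
- bot.move_linear(position, attitude=None, speed=0.15): straight line of the TCP; attitude=None keeps the orientation; speed is the mean speed in m/s.
- bot.move_j(angles): joint-space move.
- bot.let_go() and bot.gripper_close(): open the fingers fully, or close them until they stop; the grip force is fixed at half the most.
- bot.pause(seconds).
- bot.ik(position, orientation): joint angles nearest the present ones, or None.
- cams.grab_frame(name): name is "side" or "top"; returns a dict with "image" (420x560x3 uint8, red, green, blue), "intrinsics" (3x3 intrinsics, pixels), "world_to_cam" (4x4, takes a point from world to camera coordinates). Camera axes: x right, y down, z forward; pixel columns grow to the right and rows downward; lengths in m; the calibration is good to about 2 mm. A picture is of the moment at which its call begins. There is no depth.
A pose or a line that the arm cannot do raises bot.IKError and nothing moves.
- bot.hand_in(): hands the job in, once; it reports no verdict.
Readings, each from a call of its own:
- current_clock(): time.
- current_qpos(): joint angles.
- current_qvel(): joint speeds.
- current_effort(): joint torques, N m.
- current_ee_pos(): TCP position.
- current_orientation(): TCP orientation.
- current_contact_force(): force on the tool from outside, world axes, zero at the start.
- current_ft_torque(): the same for the moment, N m.
- current_opening(): opening from 0.0 (shut) to 1.0 (fully open).
Only numpy, scipy, OpenCV 4.12 (cv2) and the standard library are available. Lean on these libraries where they do the work, as an engineer would, in place of code of your own. Each camera call takes 0.05 s, during which the arm holds its last target.

## Working session

There is one attempt and no reset: what is moved stays moved. The work goes in short steps, each a Python script; the robot and the scene stay as the last script left them, time stands still between calls to the robot, and variables do not carry over. Pictures are saved under pics/ and viewed, and the job is handed in when it is done.

```bash
ls; mkdir -p pics; python3 - <<'E'
from station import *
import cv2,numpy as np
for n in("top","side"):
    f=cams.grab_frame(n); cv2.imwrite(f"pics/{n}0.png",f["image"][:,:,::-1]); np.savez(f"pics/{n}0.npz",**f)
    print(n,f["intrinsics"].tolist(),np.round(f["world_to_cam"],4).tolist())
print(current_clock(),current_ee_pos(),current_orientation(),current_contact_force())
E
```

```text
pics
top [[423.0809755556785, 0.0, 280.14346772035424], [0.0, 423.0809755556785, 214.16383895529205], [0.0, 0.0, 1.0]] [[-0.024, -0.9996, -0.0119, 0.0158], [-0.9981, 0.0246, -0.0558, 0.5394], [0.0561, 0.0105, -0.9984, 1.3343], [0.0, 0.0, 0.0, 1.0]]
side [[468.6877515277362, 0.0, 280.1823510676601], [0.0, 468.6877515277362, 207.60240789610666], [0.0, 0.0, 1.0]] [[0.9598, -0.2805, 0.0072, -0.516], [-0.1299, -0.4669, -0.8747, 0.1485], [0.2487, 0.8386, -0.4846, 1.0959], [0.0, 0.0, 0.0, 1.0]]
0.1 [0.26693437 0.61952141 0.23047088] [ 7.23239406e-04  9.79375494e-01 -2.02047300e-01 -8.88496607e-05] [-0.28315814 -0.11341698 -1.05286915]
```

View pics/top0.png

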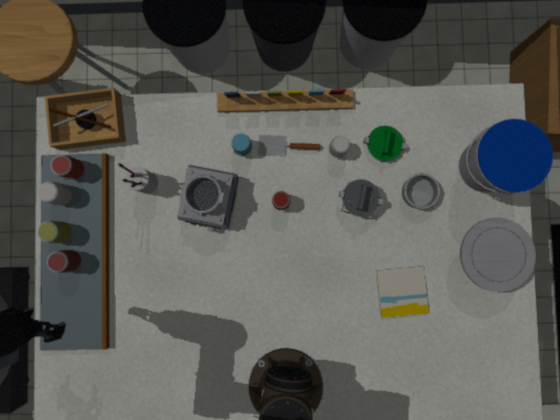

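View pics/side0.png

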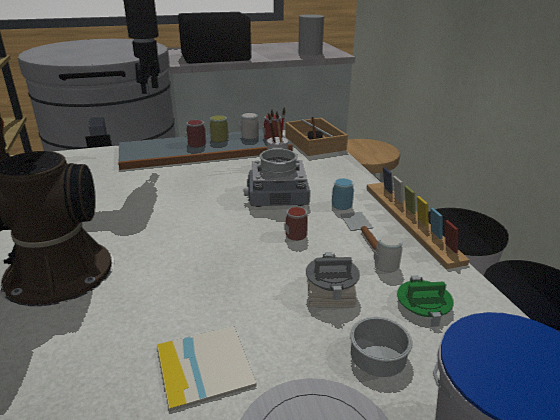

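Top view: the shaker is at about (208,196) and the grey cover on its tiles at (362,198). The look-alikes are the green cover (385,144) and the lipless ring (421,191). The grey cover on the pale tile stack fits the description, and so does the bowl on the grey base. I'll confirm both with enlarged crops.

```bash
python3 - <<'E'
import cv2,numpy as np
def crop(n,x,y,w,h,s): 
    i=cv2.imread(f"pics/{n}0.png")[y:y+h,x:x+w]; return cv2.convertScaleAbs(cv2.resize(i,None,fx=s,fy=s,interpolation=cv2.INTER_CUBIC),alpha=1.5)
a=np.hstack([crop("top",165,155,80,80,5),crop("top",325,160,80,80,5)])
cv2.imwrite("pics/ctop.png",a)
a=np.hstack([crop("side",235,135,80,80,5),crop("side",295,240,80,80,5)])
cv2.imwrite("pics/cside.png",a)
E
```

```text
(no output)
```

View pics/ctop.png

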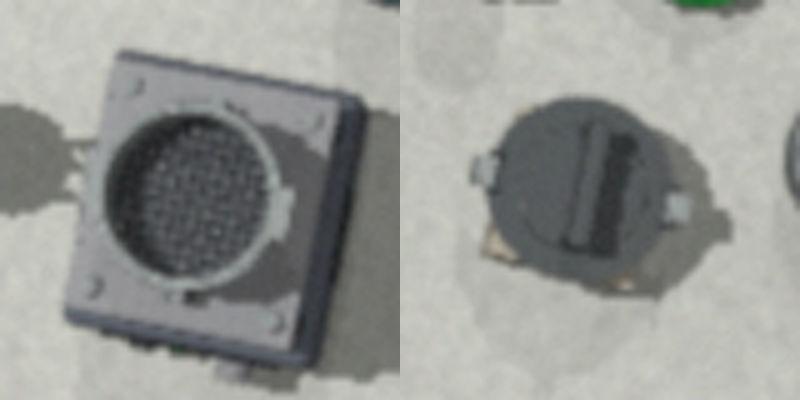

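View pics/cside.png

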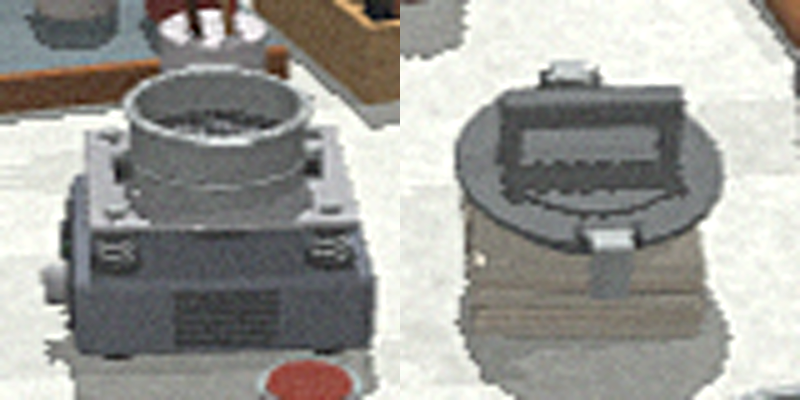

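The crops confirm the cover: grey, on the pale tiles, with two bright clip arms at top-view pixels of about (342,193) and (380,201). The shaker bowl has lips on the left and right in the top view. Next I'll enlarge these to measure the edges.

```bash
python3 - <<'E'
import cv2,numpy as np
def crop(n,x,y,w,h,s,o): 
    i=cv2.imread(f"pics/{n}0.png")[y:y+h,x:x+w]; i=cv2.convertScaleAbs(cv2.resize(i,None,fx=s,fy=s,interpolation=cv2.INTER_CUBIC),alpha=1.6)
    for k in range(0,w,10): cv2.putText(i,str(x+k),(k*s,10),0,.35,(0,0,255)); cv2.line(i,(k*s,0),(k*s,h*s),(0,0,255) ,1)if 0 else None; cv2.line(i,(k*s,12),(k*s,20),(0,0,255))
    for k in range(0,h,10): cv2.putText(i,str(y+k),(0,k*s),0,.35,(0,0,255)); cv2.line(i,(25,k*s),(32,k*s),(0,0,255))
    cv2.imwrite("pics/"+o,i)
crop("top",178,162,66,50,12,"r1.png")
crop("side",248,140,66,50,12,"r2.png")
crop("top",332,172,66,50,12,"r3.png")
E
```

```text
(no output)
```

View pics/r1.png

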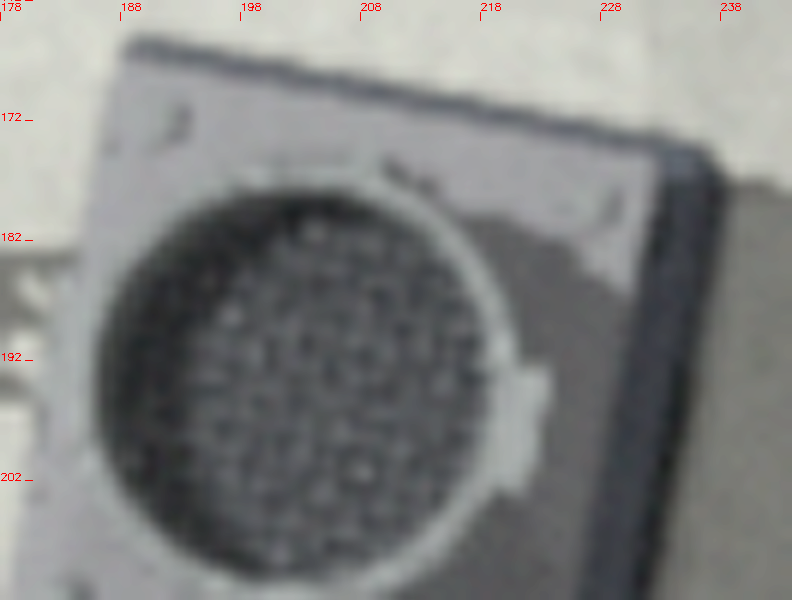

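View pics/r2.png

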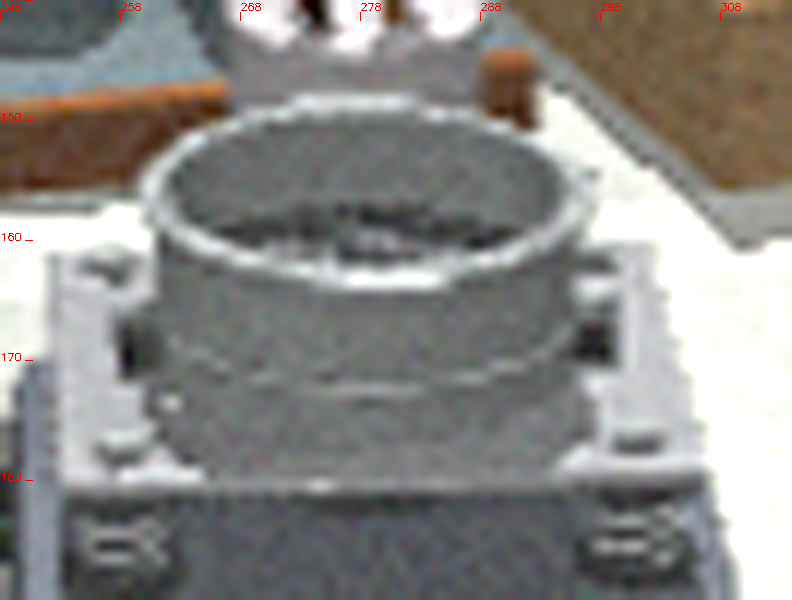

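View pics/r3.png

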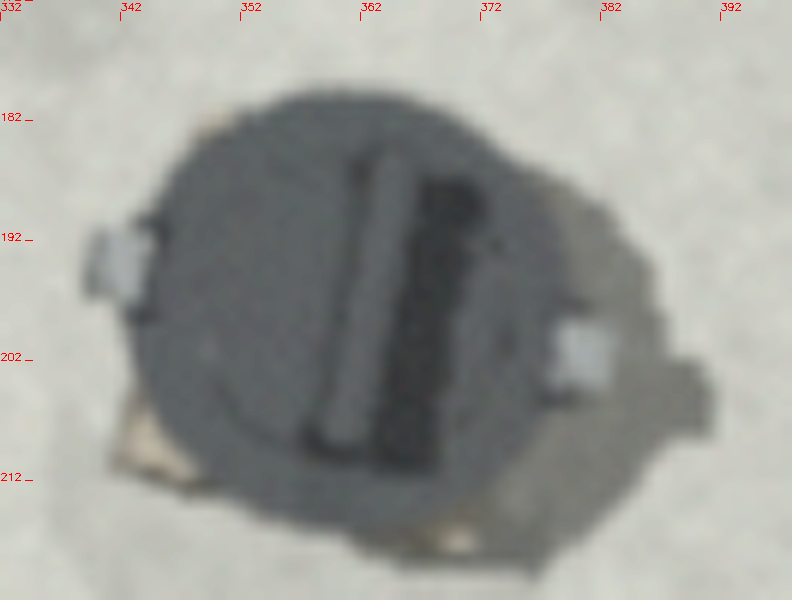

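```bash
cat > h.py <<'E'
import cv2,numpy as np
from scipy.ndimage import map_coordinates
from scipy.optimize import least_squares
def load(n):
    f=np.load(f"pics/{n}.npz"); return f["image"],f["intrinsics"],f["world_to_cam"]
def ray(f,p):
    _,K,T=f; p=np.atleast_2d(p).astype(float)
    d=np.c_[p,np.ones(len(p))]@np.linalg.inv(K).T@T[:3,:3]
    return -T[:3,:3].T@T[:3,3], d
def plane(f,p,z):
    c,d=ray(f,p); return (c+d*((z-c[2])/d[:,2])[:,None])[:,:2]
def proj(f,P):
    _,K,T=f; q=np.atleast_2d(P)@T[:3,:3].T+T[:3,3]; q=q@K.T; return q[:,:2]/q[:,2:]
def edges(f,z,c,R,sign,w=.010,n=120):
    """subpixel radial edges near circle (c,R) in plane z; sign=+1 brighter outwards"""
    g=cv2.GaussianBlur(cv2.cvtColor(f[0],cv2.COLOR_RGB2GRAY).astype(np.float32),(0,0),.6)
    rr=np.arange(R-w,R+w,.0004); out=[];
    for a in np.linspace(0,2*np.pi,n,endpoint=False):
        P=np.c_[c[0]+rr*np.cos(a),c[1]+rr*np.sin(a),np.full(len(rr),z)]; p=proj(f,P)
        v=map_coordinates(g,[p[:,1],p[:,0]],order=1); d=sign*np.gradient(v)
        d=np.convolve(d,np.ones(5)/5,'same'); k=d[5:-5].argmax()+5
        if d[k]*5>4: out.append(p[k])
    return np.array(out)
def circ(f,px,z,R=None):
    X=plane(f,px,z); x0=np.r_[X.mean(0),R or np.ptp(X)/2]
    fn=(lambda q:np.hypot(*(X-q[:2]).T)-R) if R else (lambda q:np.hypot(*(X-q[:2]).T)-q[2])
    s=least_squares(fn,x0[:2] if R else x0,loss='soft_l1',f_scale=.0008); r=fn(s.x)
    return s.x, np.median(abs(r)), (abs(r)<.003).sum()
E
python3 - <<'E'
from h import *
T=load("top0");S=load("side0")
c=plane(T,[202.5,194.5],.138)[0];print("c0",c, plane(S,[277.5,155.5],.138)[0])
for it in range(2):
  et=edges(T,.138,c,.049,1)
  for z in(.128,.133,.138,.143,.148):
    a=circ(T,et,z,.049);a2=circ(T,et,z); b0=a[0]
    es=edges(S,z,b0,.049,1,.006); b=circ(S,es,z,.049);b2=circ(S,es,z)
    eo=edges(S,z,b0,.052,-1,.005); o=circ(S,eo,z,.052)
    print(z,np.round(a[0],4),a[1:],"R",a2[0][2].round(4),"side in",np.round(b[0]-a[0],4),b[1:],b2[0][2].round(4),"out",np.round(o[0]-a[0],4),o[1:])
  c=circ(T,et,.138,.049)[0]
cc=plane(T,[361,197],.058)[0];print("cover",cc)
for it in range(2):
  e=edges(T,.058,cc,.058,1,.007); r=circ(T,e,.058,.058);r2=circ(T,e,.058); cc=r[0]; print(r,r2)
  e=edges(S,.058,cc,.058,1,.008); print("side",circ(S,e,.058,.058))
v=cv2.cvtColor(T[0],cv2.COLOR_RGB2GRAY)
E
```

```text
c0 [0.59560348 0.22612517] [0.59223349 0.21830997]
0.128 [0.5996 0.2302] (np.float64(0.0007580419829207943), np.int64(120)) R 0.0483 side in [0.0015 0.0069] (np.float64(0.001252748452110139), np.int64(43)) 0.0488 out [-0.0001  0.0033] (np.float64(0.00040133178488739596), np.int64(49))
0.133 [0.5991 0.2292] (np.float64(0.0009341538883042844), np.int64(120)) R 0.0481 side in [-0.0008  0.0031] (np.float64(0.0009033258431939278), np.int64(109)) 0.0483 out [-0.0012 -0.0021] (np.float64(0.0007081335304228165), np.int64(34))
0.138 [0.5985 0.2282] (np.float64(0.0010932102497423456), np.int64(119)) R 0.0479 side in [-0.0022 -0.0035] (np.float64(0.0006617485363528061), np.int64(87)) 0.0486 out [-0.0028 -0.0012] (np.float64(0.0006423863999777887), np.int64(44))
0.143 [0.598  0.2273] (np.float64(0.0013005661088228739), np.int64(117)) R 0.0477 side in [-0.0022 -0.0031] (np.float64(0.0016158209661268734), np.int64(42)) 0.0484 out [ 0.0012 -0.0029] (np.float64(0.0011188008438939925), np.int64(25))
0.148 [0.5975 0.2264] (np.float64(0.0015185175003642228), np.int64(117)) R 0.0475 side in [-0.003   0.
[... 1195 characters left out ...]
loat64(0.001130504068666719), np.int64(30)) 0.0495 out [ 0.0024 -0.0012] (np.float64(0.0002935322926046931), np.int64(23))
cover [ 0.58408729 -0.2486768 ]
(array([ 0.58222975, -0.24756683]), np.float64(0.0009399719238372996), np.int64(96)) (array([ 0.58233783, -0.24752842,  0.05777544]), np.float64(0.0008505536140983525), np.int64(91))
side (array([ 0.58081173, -0.24767374]), np.float64(0.0015307015807090596), np.int64(83))
(array([ 0.58212913, -0.24764311]), np.float64(0.0010194322723159552), np.int64(84)) (array([ 0.58216253, -0.24763445,  0.05793392]), np.float64(0.0009745143893284437), np.int64(85))
side (array([ 0.58084426, -0.24761189]), np.float64(0.0016263656959427594), np.int64(81))
```

```bash
python3 - <<'E'
from h import *
T=load("top0");S=load("side0")
es=edges(S,.135,[.598,.2285],.049,1,.006); et=edges(T,.135,[.5985,.2287],.049,1)
for z in(.129,.132,.135,.138,.141,.144):
  a=circ(T,et,z,.0485);b=circ(S,es,z,.0485);print(z,a[0].round(4),(b[0]-a[0]).round(4),b[1:],circ(S,es,z)[0][2])
def yaw(p,q,z):
  a,b=plane(T,[p,q],z); d=b-a; return np.degrees(np.arctan2(d[1],d[0]))
# back edge of base & right edge, subpixel row edges
g=cv2.cvtColor(T[0],cv2.COLOR_RGB2GRAY).astype(float)
pts=[]
for u in range(194,232):
  v0=165.3+(u-189.2)*.18; r=np.arange(v0-4,v0+3,.1); s=map_coordinates(g,[r,np.full(len(r),u)],order=1); pts.append((u,r[np.gradient(s).argmin()]))
W=plane(T,pts,.057); k=np.polyfit(W[:,1],W[:,0],1); print("back edge yaw of +y dir from world y (deg, ccw)",-np.degrees(np.arctan(k[0])))
# lip outline mask right
m=(g>g[198,223]-14); print(g[190:206,214:230].astype(int))
# cover clips blobs
for(x0,x1)in((336,347),(374,386)):
  sub=g[185:210,x0:x1]
  print(sub.astype(int)) if 0 else None
b=np.array([[342,194],[380.6,201.6]])
print("clip dir yaw",yaw(b[1],b[0],.060)-90, "mid",plane(T,b,.060).mean(0))
# bar: centreline from 12x pic: top (392,150)->(345,445); 
p=np.array([[395,150],[345,440]])/12+[332,172]
print("bar ends",plane(T,p,.092),yaw(p[1],p[0],.092),plane(T,p,.092).mean(0))
E
```

```text
0.129 [0.5995 0.23  ] [0.0014 0.0119] (np.float64(0.0009189921948489603), np.int64(111)) 0.04864124991543098
0.132 [0.5992 0.2294] [-0.0002  0.0055] (np.float64(0.0008507472328028037), np.int64(109)) 0.04836870042386012
0.135 [0.5989 0.2288] [-0.0019 -0.0008] (np.float64(0.0008915471807907777), np.int64(110)) 0.04809615146291231
0.138 [0.5985 0.2282] [-0.0035 -0.0072] (np.float64(0.0010420869544827578), np.int64(108)) 0.04782360291334856
0.141 [0.5982 0.2276] [-0.0052 -0.0135] (np.float64(0.0012263927697128696), np.int64(106)) 0.04755105500520412
0.144 [0.5978 0.227 ] [-0.0068 -0.0198] (np.float64(0.001399578342693046), np.int64(97)) 0.047278507527827654
back edge yaw of +y dir from world y (deg, ccw) -12.496020192943885
[[ 46  52  47  49  79 107  99  65  58  58  60  60  62  60  59  57]
 [ 49  56  49  57  83 107 101  69  60  61  60  60  62  61  59  53]
 [ 49  54  48  61  83  96  99  84  81  75  62  60  60  61  60  53]
 [ 58  60  44  45  66  90 101 105 105  92  63  59  60  61  59  50]
 [ 61  59  50  51  73  97 102 107 108  95  64  60  61  60  57  47]
 [ 51  51  49  55  73  99 104 107 
[... 176 characters left out ...]
  49  66  88 104 107 106  97  64  61  61  61  58  49  39]
 [ 49  49  57  73  94 104 107 107  94  64  61  62  61  58  48  38]
 [ 51  56  66  79  97 104 107 103  87  64  59  61  60  57  47  40]
 [ 49  54  69  86 100 103 104  96  75  64  63  62  60  54  42  40]
 [ 54  64  83  94  96  88  93  85  65  61  62  63  62  53  42  41]
 [ 50  73  91  91  84  61  66  69  61  59  61  62  61  51  41  40]
 [ 66  88  95  81  63  53  55  57  60  63  62  62  58  46  43  40]
 [ 90  95  85  67  58  55  54  55  59  61  64  63  57  45  39  40]]
clip dir yaw -12.662962979514688 mid [ 0.58141911 -0.24908848]
bar ends [[ 0.61843743 -0.25557194]
 [ 0.54582317 -0.24052775]] -11.704924044439469 [ 0.5821303  -0.24804984]
```

Both cameras put the bowl at about (0.598, 0.2285), with the rim at z of about 0.135 and yaw of about −12.5°. The cover is at (0.582, −0.2477) with yaw of about −12.3°. Next is to grasp.

```bash
cat > r.py <<'E'
from station import *
import numpy as np
def Q(deg): a=np.radians(deg)/2; return [0,float(np.cos(a)),float(np.sin(a)),0]
def st(l=""): print(l,"t%.2f"%current_clock(),"p",np.round(current_ee_pos(),4),"F",np.round(current_contact_force(),2),"M",np.round(current_ft_torque(),2),"op",round(current_opening(),3))
def snap(tag):
    import cv2
    for n in("top","side"):
        f=cams.grab_frame(n); np.savez(f"pics/{n}{tag}.npz",**f); cv2.imwrite(f"pics/{n}{tag}.png",f["image"][:,:,::-1])
E
python3 - <<'E'
from r import *
q=Q(-12.3)
print(bot.ik([.582,-.248,.066],q),bot.ik([.598,.2285,.146],q))
p=current_ee_pos(); bot.move_linear([p[0],p[1],.33],speed=.2); st()
bot.movep([.582,-.248,.20],q); st("above")
bot.move_linear([.582,-.248,.068],speed=.12); st("down"); snap("1")
E
```

```text
[-0.09479245  0.43534158 -0.28263934  0.         -0.85281541  1.45091327] [ 0.66926907  0.36539064 -0.18225074  0.         -1.02315495  0.68685175]
 t0.74 p [0.2668 0.6194 0.33  ] F [-0.33  0.54 -0.48] M [-0.04  0.01  0.03] op 0.999
above t4.00 p [ 0.5824 -0.2474  0.2001] F [-0.02 -0.24 -0.4 ] M [ 0.01  0.03 -0.01] op 1.001
down t5.25 p [ 0.5826 -0.2481  0.0688] F [-0.18  0.57  0.83] M [ 0.02 -0.06 -0.07] op 0.998
```

```bash
python3 - <<'E'
import cv2,numpy as np
a=cv2.imread("pics/top1.png")[150:250,310:410];b=cv2.imread("pics/side1.png")[210:310,285:385]
cv2.imwrite("pics/v1.png",np.hstack([cv2.convertScaleAbs(cv2.resize(i,None,fx=4,fy=4,interpolation=2),alpha=1.5) for i in(a,b)]))
E
```

```text
(no output)
```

View pics/v1.png

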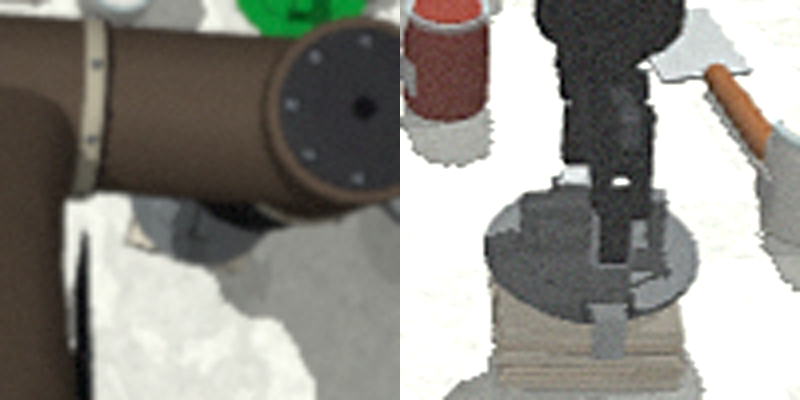

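```bash
python3 - <<'E'
from h import *
S=load("side1")
c=np.array([.5826,-.2481]); y=np.array([np.sin(np.radians(12.3)),np.cos(np.radians(12.3))]);x=np.array([y[1],-y[0]])
for o in(-.0425,-.055): print(o,proj(S,np.r_[c+o*y,.081]))
print("bar ends",proj(S,[np.r_[c+s*x,.085] for s in(-.039,0,.039)]))
g=cv2.cvtColor(S[0],cv2.COLOR_RGB2GRAY).astype(float); print(g[268,325:350].astype(int))
E
```

```text
-0.0425 [[337.20604572 275.39306417]]
-0.055 [[338.29505495 279.17315   ]]
bar ends [[315.50108636 262.26145084]
 [333.80036401 261.61631722]
 [352.0072198  260.97444189]]
[63 59 64 62 62 63 51 55 84 71 40 40 38 35 39 41 38 55 91 96 86 58 47 56
 54]
```

The open fingers straddle the bar. The near finger projects to u = 338 as observed, and the bar ends agree to within 0.5 px, so I'll grip and lift.

```bash
python3 - <<'E'
from r import *
q=Q(-12.3)
p=current_ee_pos(); bot.move_linear([.582,-.248,.0660],speed=.1); st("pre")
bot.gripper_close(); bot.pause(.2); st("closed")
bot.move_linear([.582,-.248,.12],speed=.1);bot.pause(.2); st("lift")
bot.move_linear([.582,-.248,.26],speed=.25)
bot.movep([.598,.2285,.26],q); st("over")
bot.move_linear([.598,.2285,.195],speed=.15);bot.pause(.3); st("hover"); snap("2")
print(current_orientation())
E
python3 - <<'E'
import cv2,numpy as np
a=cv2.imread("pics/top2.png")[140:240,160:260];b=cv2.imread("pics/side2.png")[110:210,230:330]
cv2.imwrite("pics/v2.png",np.hstack([cv2.convertScaleAbs(cv2.resize(i,None,fx=4,fy=4,interpolation=2),alpha=1.5) for i in(a,b)]))
E
```

```text
pre t5.60 p [ 0.582  -0.248   0.0661] F [ 0.19 -0.09  0.15] M [-0.    0.03  0.  ] op 1.0
closed t6.45 p [ 0.5821 -0.248   0.0661] F [0.26 0.58 2.42] M [ 0.11 -0.03 -0.03] op 0.146
lift t7.34 p [ 0.5815 -0.2479  0.1191] F [ 0.21  0.56 -2.97] M [-0.03 -0.05  0.02] op 0.152
over t9.79 p [0.5983 0.2275 0.26  ] F [ 0.23 -0.31 -3.72] M [-0.05 -0.03  0.03] op 0.152
hover t10.68 p [0.5983 0.2287 0.1959] F [-0.18  0.05 -2.85] M [-0.02  0.05 -0.04] op 0.152
[-2.67392643e-04  9.94250067e-01 -1.07082346e-01  3.20924520e-04]
```

View pics/v2.png

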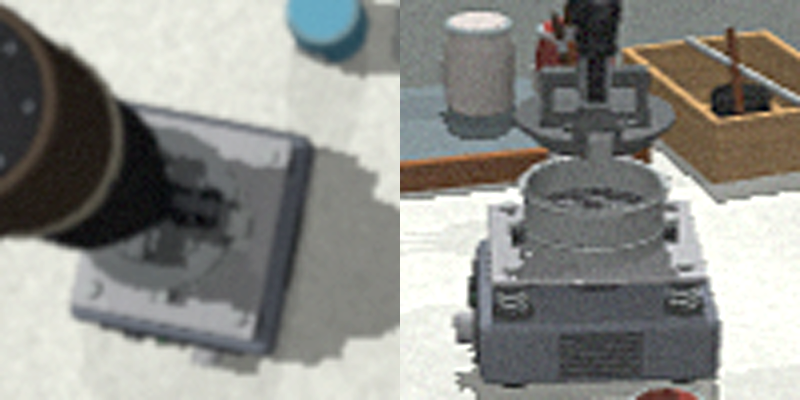

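```bash
python3 - <<'E'
from h import *
S=load("side2");T=load("top2")
p=np.array([.5983,.2287])
for n,f in(("side",S),("top",T)):
  for z in(.184,.188):
    for s in(1,-1):
      e=edges(f,z,p,.058,s,.006); r=circ(f,e,z,.058); print(n,z,s,len(e),(r[0]-p).round(4),r[1:])
# side: left/right extremes of flange vs rim rows
g=cv2.cvtColor(S[0],cv2.COLOR_RGB2GRAY).astype(int)
print("pred flange L/R",[proj(S,[[p[0]+.058*np.cos(a),p[1]+.058*np.sin(a),.186] for a in np.linspace(0,6.28,200)])[:,0].__getattribute__(k)() for k in("min","max")])
print("pred rim L/R",[proj(S,[[.598+.052*np.cos(a),.2285+.052*np.sin(a),.135] for a in np.linspace(0,6.28,200)])[:,0].__getattribute__(k)() for k in("min","max")])
y=np.array([np.sin(np.radians(12.3)),np.cos(np.radians(12.3))])
print("pred front clip",proj(S,[np.r_[p-.067*y,.184],np.r_[p-.067*y,.166]]),"lip",proj(S,np.r_[np.array([.598,.2285])-.062*y,.135]))
i=S[0][125:185,250:310];i=cv2.convertScaleAbs(cv2.resize(i[:,:,::-1],None,fx=10,fy=10,interpolation=2),alpha=1.5);cv2.imwrite("pics/v3.png",i)
E
```

```text
side 0.184 1 28 [-0.0014 -0.0024] (np.float64(0.0012496663330924078), np.int64(23))
side 0.184 -1 48 [0.0009 0.0048] (np.float64(0.0010840147543396267), np.int64(43))
side 0.188 1 14 [-0.0027 -0.0033] (np.float64(0.0005583190339450081), np.int64(13))
side 0.188 -1 82 [-0.0009  0.001 ] (np.float64(0.0011791503729658807), np.int64(74))
top 0.184 1 66 [ 0.0002 -0.0007] (np.float64(0.000706168870875247), np.int64(55))
top 0.184 -1 13 [ 0.0021 -0.0036] (np.float64(0.0033138395187221545), np.int64(5))
top 0.188 1 65 [-0.0001 -0.0013] (np.float64(0.0006786689182129574), np.int64(56))
top 0.188 -1 12 [ 0.0019 -0.0008] (np.float64(0.0019827679916054886), np.int64(7))
pred flange L/R [np.float64(258.3967642225715), np.float64(298.8051404389088)]
pred rim L/R [np.float64(260.63847622499065), np.float64(296.21355170410936)]
pred front clip [[280.22685966 147.75734037]
 [280.17996058 153.846281  ]] lip [[279.89447725 163.46494869]]
```

View pics/v3.png

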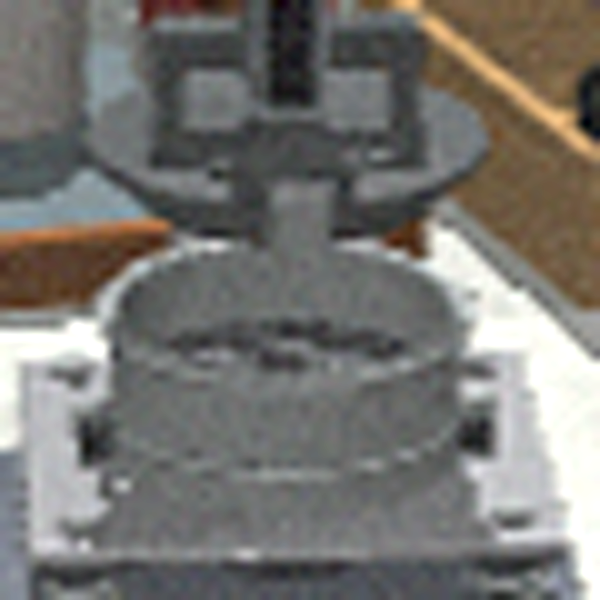

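```bash
cat >> r.py <<'E'
def F(n=4):
    a=[]
    for _ in range(n): a.append(np.r_[current_contact_force(),current_ft_torque()]); bot.pause(.02)
    return np.mean(a,0)
E
python3 - <<'E'
from r import *
X=[.5985,.2285]
f0=F(8); print("base",f0.round(2))
bot.move_linear(X+[.168],speed=.08); 
for z in np.arange(.166,.1535,-.001):
    bot.move_linear(X+[float(z)],speed=.03); f=F(3)-f0
    print("t%.2f z%.4f"%(current_clock(),current_ee_pos()[2]),current_ee_pos()[:2].round(4),f.round(2))
    if f[2]>5 or np.hypot(f[0],f[1])>4: break
E
```

```text
base [-0.09 -0.06 -2.74 -0.03  0.02 -0.  ]
t11.70 z0.1663 [0.5986 0.2286] [-0.27 -0.15 -0.24  0.03 -0.01 -0.01]
t12.00 z0.1651 [0.5985 0.2285] [ 0.46 -0.18 -0.24  0.02 -0.03  0.02]
t12.30 z0.1640 [0.5985 0.2285] [ 0.39 -0.28 -0.21  0.01 -0.01  0.01]
t12.60 z0.1629 [0.5985 0.2285] [-0.06  0.5  -0.01  0.03 -0.03  0.  ]
t12.90 z0.1619 [0.5985 0.2285] [0.6  0.26 0.29 0.01 0.05 0.04]
t13.20 z0.1610 [0.5985 0.2285] [ 0.27 -0.03  0.36  0.01 -0.03 -0.01]
t13.50 z0.1599 [0.5985 0.2285] [ 0.08 -0.56  0.16  0.01 -0.03 -0.02]
t13.80 z0.1590 [0.5985 0.2285] [-0.26 -0.28  0.    0.01 -0.03  0.04]
t14.10 z0.1580 [0.5985 0.2285] [ 0.11  0.07 -0.08  0.04 -0.    0.  ]
t14.40 z0.1571 [0.5986 0.2286] [ 0.27  0.86  0.69  0.25 -0.13  0.01]
t14.70 z0.1561 [0.5986 0.2286] [ 0.21  1.4   0.76  0.4  -0.18 -0.01]
t15.00 z0.1551 [0.5986 0.2285] [ 0.3   0.57  1.82  0.29 -0.19  0.  ]
t15.30 z0.1541 [0.5986 0.2284] [ 0.32  0.03  2.91  0.11 -0.16  0.01]
```

Contact came at TCP z of about 0.157, which matches the lead-ins touching a rim at 0.135. The lateral forces are small, so I'll press on while watching the force.

```bash
python3 - <<'E'
from r import *
X=[.5985,.2285]; f0z=-2.74; mx=0; snap_=False
z=.1533
while z>.136:
    bot.move_linear(X+[float(z)],speed=.03); f=F(3); f[2]-=f0z; mx=max(mx,f[2])
    print("t%.2f z%.4f"%(current_clock(),current_ee_pos()[2]),f.round(2))
    if f[2]>19 or np.hypot(f[0],f[1])>6: print("LIMIT");break
    if mx>7 and f[2]<mx-3: print("DROP"); break
    z-=.0008
E
```

```text
t15.60 z0.1534 [ 0.31  0.02  3.41  0.02 -0.16 -0.  ]
t15.90 z0.1526 [ 0.55  0.14  3.94  0.07 -0.18 -0.  ]
t16.20 z0.1518 [ 0.46  0.54  4.94  0.01 -0.17  0.  ]
t16.50 z0.1510 [ 0.55 -0.31  5.99  0.04 -0.17 -0.  ]
t16.80 z0.1502 [ 0.56  0.37  6.28  0.03 -0.16 -0.  ]
t17.10 z0.1495 [ 0.62 -0.17  7.3   0.03 -0.14  0.02]
t17.40 z0.1487 [-0.23 -0.21  8.43  0.01 -0.07 -0.03]
t17.70 z0.1481 [-0.48 -0.1   8.72 -0.01  0.04  0.03]
t18.00 z0.1474 [-0.34 -0.23 10.08 -0.    0.14  0.02]
t18.30 z0.1468 [-9.000e-01  2.000e-01  1.058e+01 -1.000e-02  1.800e-01  0.000e+00]
t18.60 z0.1462 [-0.63 -0.23 11.3   0.    0.28  0.02]
t18.90 z0.1443 [ 1.74  1.56  4.72  0.41 -0.63 -0.02]
DROP
```

```bash
python3 - <<'E'
from r import *
bot.pause(.2); f=F(8); f[2]+=2.74; st(); print(f.round(2)); snap("4")
import cv2
a=cv2.imread("pics/top4.png")[150:220,170:240];b=cv2.imread("pics/side4.png")[130:200,245:315]
cv2.imwrite("pics/v4.png",np.hstack([cv2.convertScaleAbs(cv2.resize(i,(400*1,400),interpolation=2),alpha=1.5) for i in(a,b)]))
E
```

```text
t19.23 p [0.5986 0.2287 0.1444] F [1.69 2.53 1.51] M [ 0.61 -0.57  0.06] op 0.152
[ 1.82  1.67  4.55  0.62 -0.65  0.01]
```

View pics/v4.png

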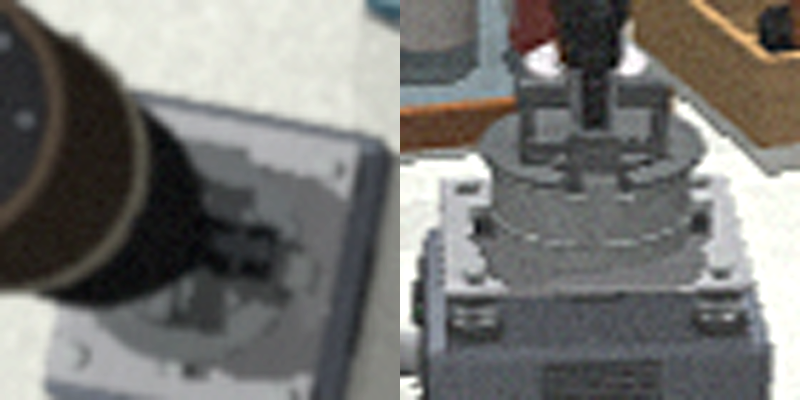

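The flange looks seated on the rim, but a moment of about 0.6 Nm suggests uneven contact. I'll press a little further by feel to make sure both arms are under.

```bash
python3 - <<'E'
from r import *
X=[.5985,.2285]; z=.1437
for i in range(6):
    bot.move_linear(X+[float(z)],speed=.03); f=F(4); f[2]+=2.74
    print("t%.2f z%.4f"%(current_clock(),current_ee_pos()[2]),f.round(2))
    if f[2]>11: break
    z-=.0006
E
```

```text
t19.65 z0.1439 [ 0.95  1.89  6.02  0.69 -0.31  0.  ]
t19.97 z0.1433 [ 0.39  2.15  7.74  0.72 -0.02  0.02]
t20.28 z0.1428 [-0.69  1.98  9.45  0.72  0.18 -0.  ]
t20.60 z0.1424 [-1.15  2.   10.49  0.69  0.37 -0.03]
t20.92 z0.1420 [-1.37  1.45 11.27  0.63  0.55  0.03]
```

```bash
python3 - <<'E'
from r import *
X=[.5985,.2288]
for z in(.1410,.1405):
    bot.move_linear(X+[float(z)],speed=.03); f=F(4); f[2]+=2.74
    print("t%.2f z%.4f"%(current_clock(),current_ee_pos()[2]),f.round(2))
    if f[2]>14: break
print("up")
for z in(.143,.1445,.1455,.1465,.1472):
    bot.move_linear(X+[float(z)],speed=.03); f=F(4); f[2]+=2.74
    print("t%.2f z%.4f"%(current_clock(),current_ee_pos()[2]),f.round(2))
    if f[2]<-5: break
E
```

```text
t21.23 z0.1418 [-1.780e+00  9.900e-01  1.184e+01  2.700e-01  5.700e-01  1.000e-02]
t21.55 z0.1415 [-1.69  0.98 12.94  0.27  0.69  0.  ]
up
t21.87 z0.1431 [-0.09  0.73  8.06  0.3  -0.07  0.  ]
t22.18 z0.1442 [ 2.02  0.76  5.15  0.22 -0.66 -0.  ]
t22.50 z0.1450 [ 1.03  0.19  2.43  0.02 -0.41  0.02]
t22.82 z0.1459 [-0.12  0.37  0.15 -0.01  0.02  0.04]
t23.13 z0.1472 [-0.17 -0.    0.05 -0.01  0.04 -0.01]
```

```bash
python3 - <<'E'
from r import *
X=[.5985,.2288]
for z in(.148,.1488,.1494,.150,.1505):
    bot.move_linear(X+[float(z)],speed=.03); f=F(4); f[2]+=2.74
    print("t%.2f z%.4f"%(current_clock(),current_ee_pos()[2]),f.round(2))
    if f[2]<-1.8: break
for z in(.1470,.1455,.1445):
    bot.move_linear(X+[float(z)],speed=.03); f=F(4); f[2]+=2.74
    print("t%.2f z%.4f"%(current_clock(),current_ee_pos()[2]),f.round(2))
E
```

```text
t23.45 z0.1478 [-0.05  0.01 -1.44  0.02  0.02  0.01]
t23.77 z0.1485 [ 0.15  0.61 -3.06  0.08 -0.11 -0.01]
t24.08 z0.1474 [ 0.12  0.08  0.08 -0.01  0.    0.01]
t24.40 z0.1457 [ 0.31  0.13  0.1   0.08 -0.09  0.01]
t24.72 z0.1448 [-0.33  0.28  3.05  0.03  0.13 -0.03]
```

The tug met −3 N with no moment, so both hooks are holding, and the cover seats at z of about 0.1457. I'll let go and check.

```bash
python3 - <<'E'
from r import *
X=[.5985,.2288]
bot.move_linear(X+[.1452],speed=.03); st("pre")
bot.let_go(); bot.pause(.3); st("open")
bot.move_linear(X+[.26],speed=.12); st("up")
bot.movep([.45,-.1,.35],Q(-12.3)); bot.pause(.3); st(); snap("5")
import cv2
a=cv2.imread("pics/top5.png")[155:225,170:240];b=cv2.imread("pics/side5.png")[130:200,245:315]
cv2.imwrite("pics/v5.png",np.hstack([cv2.convertScaleAbs(cv2.resize(i,(400*1,400),interpolation=2),alpha=1.5) for i in(a,b)]))
E
python3 - <<'E'
from h import *
S=load("side5");T=load("top5")
p=np.array([.5985,.2287])
for n,f in(("side",S),("top",T)):
    for s in (1,-1):
      e=edges(f,.138,p,.058,s,.006); r=circ(f,e,.138,.058); print(n,s,len(e),(r[0]-p).round(4),r[1:])
E
```

```text
pre t24.97 p [0.5986 0.2289 0.1453] F [ 0.49  0.73 -1.7 ] M [ 0.17 -0.23  0.01] op 0.156
open t25.97 p [0.5985 0.2288 0.1452] F [-0.5  -0.51  0.12] M [-0.   -0.01 -0.02] op 1.002
up t27.07 p [0.5981 0.2286 0.259 ] F [-0.89  0.02  0.29] M [ 0.01 -0.01  0.02] op 1.0
 t28.77 p [ 0.4503 -0.0995  0.3496] F [ 0.06  0.74 -0.56] M [ 0.01  0.01 -0.01] op 0.998
side 1 43 [-0.0021 -0.0046] (np.float64(0.0009185243956887426), np.int64(40))
side -1 65 [0.0009 0.0008] (np.float64(0.0012045366135294694), np.int64(56))
top 1 93 [ 0.0004 -0.0013] (np.float64(0.0007403906612212519), np.int64(79))
top -1 11 [ 0.0035 -0.0037] (np.float64(0.0010282273971114891), np.int64(10))
```

View pics/v5.png

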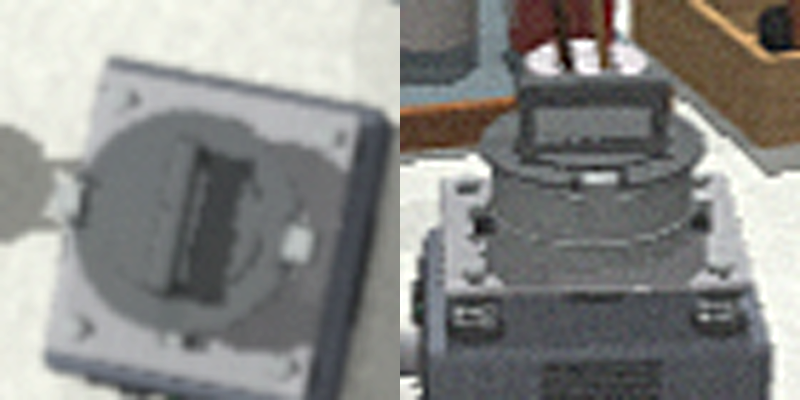

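View pics/top5.png

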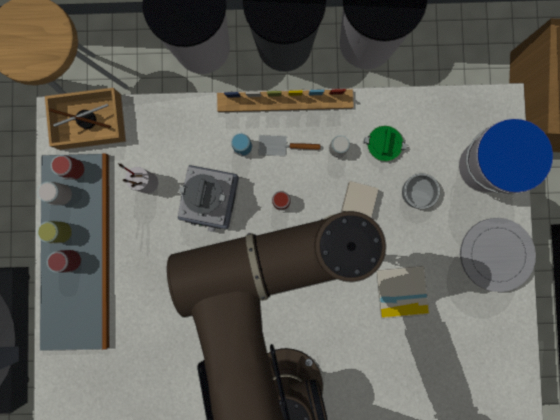

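The cover sits level on the bowl with its clips at both lips, at top-view pixels of about (182,189) and (221,197). The tiles at (360,198) and the bystanders are where they were, so I'm handing in.

```bash
python3 -c "
from station import *
bot.hand_in(); print(current_clock())"
```

```text
the job is handed in; nothing more can be done
the job is handed in; nothing more can be done
```

The dust cover is clipped onto the sieve bowl and released, and I handed the job in. The clock was at about 28.8 s at my last check before hand-in. I took the grey cover off the tiles by its bar, lowered it level over the bowl, and pressed until it snapped.

- **Snap:** it came at about 11.3 N, and the force then fell to about 4.7 N. I pushed on to about 13 N at most (roughly 4.3 mm of bowl travel at 3 N/mm), well short of the stops at about 24 N. The force rose at about 3 N/mm, as expected with the cover fully home.
- **Latch check:** a light upward tug met −3 N with no moment, so both arms are under the lips. I then pushed it back onto the rim before letting go.
- **Rim height:** the seated height puts the rim at about 135 mm, which matches the two cameras.
- **After release:** the pictures show the cover level, with both clips at the lips. The tiles and the other things on the bench look unmoved, judged by eye in the top view.
- **Disagreements:** the two cameras differed by about 2 mm on position. Right after the snap there were side loads of up to about 2 N and a moment of up to about 0.7 N m, but both were gone at the seated height before the tug.

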